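# Lid the two sample pots and bolt the carrier

### The job

Put the matching lid on each of the two open steel pots in the carrier so that both sit fully down, turning the round one by feel until its slots drop over the lugs on its pot; leave the lid that fits neither pot, and the glass beaker, where they are. Then, with its handle still up, slide the carrier's bolt fully home across both lids, and only then turn the handle down into the notch.

Things in the scene. Friction and masses are not known exactly. Their poses are not given: they have to be found in the camera images.
- carrier: Grey fixed carrier, base plate 238 x 166 x 8 mm. Origin on the bench under the mid-point between the pots; x points away from the robot (the bolt slides along +x), y left, z up. Plate: x -178 to +60 mm. Pots at y +37 and -37 mm, x 0, either pot in either place. Bolt channel in front of them: x -176 to -43, 40 wide, 73 high. Keeper bracket behind: x 40 to 52, 73 high.
- bolt (a joint): Slide of the flat steel bolt (24 x 8 mm, underside 58.5 mm above the bench) along the carrier's +x, in m: 0 fully back, 0.090 its end stop, home in the keeper, 2.5 mm above both seated lids. A lid not fully down blocks it. Starts at 0 to 0.012, clear of the lids; stays where it is left (friction about 2.5 N).
- bolt_handle (a joint): Turn of the handle about the bolt's axis (along the carrier's x, 62.5 mm above the bench), rad: 0 straight up, positive turns to the carrier's right (-y), 1.3 its stop, down in the notch. Starts at 0 to 0.3; stays where it is left (friction 0.04 N m). Keep it below 0.7 until the bolt is home.
- notch (a point): Floor of the notch in the channel's right-hand (-y) cheek, 60 mm above the bench, into which the handle turns when the bolt is home; the cheek is 72 mm high beside it. Fixed in the carrier at x -74, y -17 mm.
- handle_knob (a point): Middle of the black knob (18 mm diameter, 18 mm long) at the end of the handle, 48 mm from the bolt's axis. In the carrier's frame it is at x = -164 mm with the bolt fully back and -74 with it home. Pinched along the carrier's x, the knob can be slid and also turned, pivoting between the pads.
- round_pot: Open round steel pot, 60 mm outside (57 at the tapered rim), 45 mm high, fixed. Origin: centre of its underside, 8 mm above the bench. A steel collar is clamped round it at an angle that differs each time and is not given. Two upright lugs on the collar, half a turn apart, 5 mm wide, 34.5 mm out from the axis, tops 39 mm above the origin, hold the lid 6 mm too high until its slots are over them.
- square_pot: Open square steel pot, 60 x 60 mm outside, 45 mm high, fixed upright in the carrier and square to it. Origin: centre of its underside, 8 mm above the bench; x and y along its sides.
- round_lid: Loose round aluminium lid, black bar handle, 50 to 100 g: 67 mm outside, 15 mm high; its 12 mm deep skirt, 62 mm inside, goes over the round pot's rim (1 mm play all round). Six slots, 10 mm wide, 8 mm deep, every 60 degrees in the skirt's edge. Origin: centre of that edge, z out through the handle. Starts tilted 0.45 rad on a small stand, handle up and robotwards, x up the slope.
- round_grip (a point): Point in the round lid's handle, 36 mm from the lid's origin along its z; axes as the lid's. The handle is a bar 36 mm along x, 12 mm thick along y, 15 to 43 mm along z from the lid's origin. The slots lie at 30, 90, 150... degrees from x. On the rim but resting on the lugs the lid's origin is 39 mm above the pot's; once turned to the lugs (within about 4 degrees) it drops to 33 mm.
- square_lid: Loose square aluminium lid, 67 x 67 mm outside, 62 x 62 mm inside, sides along its x and y; plain skirt 12.5 mm deep without slots (1 mm play); handle, height, mass, tilt on its stand and origin just like the round lid. It goes on the square pot, in any quarter turn; seated, its origin is 32.5 mm above the pot's.
- square_grip (a point): The same point in the square lid's handle, 36 mm from the lid's origin along its z; same bar, same axes.
- spare_lid: A smaller round lid, 50 mm outside diameter, plain skirt, same handle, on a third stand. It fits neither pot and stays there.
- beaker: Loose 100 ml glass beaker, 55 mm wide, 66 mm high, standing beyond the lid stands; origin at the centre of its underside. Leave it.
There are look-alikes about, which are no part of the job. Leave any yellow look-alike of the round_lid alone. What is shaped like the square_lid but green is not meant.

How it is judged:
On the way, in this order (a step that is already met when the one before it is completed fails the run):
1. both lids sit fully down on their matching pots, bolt still back (horizontal distance between round_lid and round_pot below 0.003 m and z of round_lid in the frame of round_pot between 0.03 and 0.0355 m and angle between each of round_lid, square_lid's own z axis and vertical below 0.06 rad and horizontal distance between square_lid and square_pot below 0.003 m and z of square_lid in the frame of square_pot between 0.03 and 0.0355 m and value of joint bolt below 0.03 m), for 0.2 s.
2. the bolt is fully home with its handle still up (value of joint bolt above 0.085 m and value of joint bolt_handle below 0.7 rad), for 0.1 s.
3. the handle is down in the notch (value of joint bolt above 0.085 m and value of joint bolt_handle above 1.15 rad), for 0.2 s.
At the end, for the whole second after the job is handed in: The round lid is on the round pot and the square lid on the square pot, each within 3 mm of centre, level within 0.06 rad and fully down (origin 30 to 35.5 mm above the pot's) and at rest; the bolt is home (at least 85 of 90 mm) and its handle is down (at least 1.15 of 1.3 rad) (all of step 3 and horizontal distance between round_lid and round_pot below 0.003 m and z of round_lid in the frame of round_pot between 0.03 and 0.0355 m and angle between each of round_lid, square_lid's own z axis and vertical below 0.06 rad and horizontal distance between square_lid and square_pot below 0.003 m and z of square_lid in the frame of square_pot between 0.03 and 0.0355 m and linear speed of each of round_lid, square_lid below 0.01 m/s); the robot touches nothing.
It fails at once if the handle is turned down while the bolt is not home (value of joint bolt_handle above 0.9 rad and value of joint bolt below 0.08 m).
It fails at once if the spare lid is moved from its place (distance of spare_lid from where it was at the start of the episode above 0.02 m).
It fails at once if the beaker is moved (distance of beaker from where it was at the start of the episode above 0.02 m).
It also fails if it takes over 72 s, if anything falls off the work surface, if the arm or the gripper's body presses on something with over 40 N, if the wrist force passes 120 N, or if a joint passes its speed limit or range.

### The arm

A 6-joint arm with a two-finger parallel gripper is mounted at the origin on a cart in front of the work surface, level with it; the furniture and walls round the work are solid. World frame = base frame: x ahead of the robot, y to its left, z up, the work surface at z = 0. Lengths are in m, angles in rad, forces in N, time in s.
With the tool pointing down it reaches from about 0.375 to 0.925 m from the base axis. Payload 5.7 kg.
Tool frame: the origin (TCP) lies at the very end of the fingers, on their centre line; the grasp point (between the pads) lies 19 mm behind it; z points along the fingers, y is the line along which they close (so a half turn about z gives the same grasp; the last joint's range is limited). The gripper opens to 88 mm and grips with 3 to 60 N. Pads are 20 mm wide; open, the fingers measure 115 mm over their backs; the gripper's body (75 mm by 178 mm) begins 61 mm behind the grasp point.
Start: joints at [1.075, 0.359, 1.51, -0, 1.272, -0.115], TCP at [0.223, 0.557, 0.223] pointing down, gripper open.
Joint ranges: [-2.97, 2.97], [-1.01, 2.36], [0.21, 2.38], [-0.96, 4.11], [0.2, 2.71], [-2.98, 2.98]. Speed limits (rad/s): [2.39, 2.39, 3.14, 3.14, 3.14, 3.14].

### API

Orientations are given as a unit quaternion [w, x, y, z].
In Python, from station import manip gives the robot as it stands.
- The arm moves only by the tool apply_moves, never from a script. Its argument "motion" is a list of rows, each an object with "slide": the shift along the tool's x, y, z scaled (see below), a list of three; "turn": the turn about the tool's z scaled (see below). A call has 1 to 8 rows; each row shifts and turns the commanded pose from where the row before left it, along the tool's axes as they then stand; what a row does not reach is not made up. The controller multiplies each number of a shift by 0.08 m and each number of a turn by 90 degrees. A row lasts 1/10 s, in which the tool goes at most 50 mm and 8.59 degrees, less where a joint would pass 70% of its speed; a pose out of reach is approached as far as the arm can. A call with a number of a shift or a turn outside -1 to 1 is refused whole. A call with a gripper value outside its range is refused whole. "grip" is the opening, from -1 (shut) to 1 (fully open), set as the call begins (left out, the last holds). The fingers move at their own pace and stop on an object; "newtons" is the grip in N (left out, the last holds). Time passes only in rows, so rows that do not move let the fingers close. It gives the time, the measured TCP pose, the force, the opening and the grip force at its end, in the units of the state.
- manip.sense(): the state, without advancing time (a new reading comes with each control period).
- manip.camera(name): name is "side" or "top"; returns the picture (420x560x3 uint8, red, green, blue); there is no depth.
- manip.camera_model(name): a dict with "intrinsics" (3x3 intrinsics, pixels), "origin" and "rotation" of the camera in the world. Camera axes: x right, y down, z forward; pixel columns grow to the right and rows downward; lengths in m; the calibration is good to about 2 mm. A picture is of the moment at which its call begins. camera_model takes no time and is no camera call.
- manip.finish_job(): hands the job in; it is judged then, once.
The state is a dict: "clock": time; "joints": joint angles; "joint_velocities": joint speeds; "joint_torque": joint torques, N m; "position": TCP position; "tool_rot": TCP orientation; "ft_force": force on the tool from outside, world axes, zero at the start; "torque": the same for the moment, N m; "gripper_width": finger opening in m; "finger_force": force on a finger pad.
Only numpy, scipy, OpenCV 4.12 (cv2) and the standard library are available. Lean on these libraries where they do the work, as an engineer would, in place of code of your own. Each camera call takes 0.05 s, during which the arm holds its last target. There are 200 camera calls.

## Working session

There is one attempt and no reset: what is moved stays moved. The work goes in short steps, Python scripts to look and compute and a tool call to move; the robot and the scene stay as the last step left them, time stands still between calls to the robot, and variables do not carry over. Pictures are saved under pics/ and viewed, at most 10 in all, crops included, and the job is handed in when it is done.

Besides the shell and the picture viewer there is one more tool, called as name([rows], argument=value, ...), one row to a line, values as JSON. apply_moves: Moves the arm, as the interface text tells. Shifts and turns lie within -1 to 1; 1 stands for 0.08 m of shift or 90 degrees of turn. Its arguments: {"type":"object","properties":{"motion":{"type":"array"},"grip":{"type":"number"},"newtons":{"type":"number"}},"required":["motion"]}

```bash
ls; mkdir -p pics; python3 - <<'E'
from station import manip
import cv2,json
for n in("top","side"):
    im=manip.camera(n);cv2.imwrite(f"pics/{n}0.png",im[:,:,::-1])
    print(n,manip.camera_model(n))
s=manip.sense();print(s)
E
```

```text
pics
top {'intrinsics': array([[454.43939229,   0.        , 283.85760124],
       [  0.        , 454.43939229, 213.57654716],
       [  0.        ,   0.        ,   1.        ]]), 'origin': array([0.44949756, 0.07530523, 1.27727561]), 'rotation': array([-0.03554367,  0.71354691, -0.6985938 ,  0.03942279])}
side {'intrinsics': array([[440.12678036,   0.        , 283.69161548],
       [  0.        , 440.12678036, 210.07278924],
       [  0.        ,   0.        ,   1.        ]]), 'origin': array([ 0.38163427, -0.66905426,  0.57270687]), 'rotation': array([-0.48298631,  0.87004969, -0.0801216 ,  0.05760459])}
{'clock': 0.1, 'joints': array([ 1.07488113e+00,  3.59456577e-01,  1.51132877e+00, -3.46279087e-06,
        1.27250058e+00, -1.15086096e-01]), 'joint_velocities': array([ 0.00070802, -0.00095611, -0.00061114,  0.00064022,  0.00155967,
        0.00018662]), 'joint_torque': array([-9.91656225e-05, -5.16355062e+01, -2.71405935e+01,  6.78570662e-02,
        2.76737876e-02, -3.71266401e-05]), 'position': array([0.22271322, 0.55645653, 0.22187786]), 'tool_rot': array([-2.53065933e-04,  1.89265401e-01,  9.81925604e-01, -8.07933130e-04]), 'ft_force': array([ 0.25666104, -0.141797  ,  0.9281259 ]), 'torque': array([-0.03816598,  0.02359698,  0.02188673]), 'finger_force': 0.0, 'gripper_width': 0.08784584930208314}
```

View pics/top0.png

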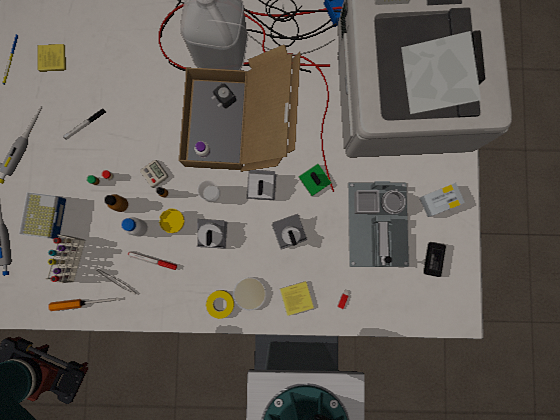

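View pics/side0.png

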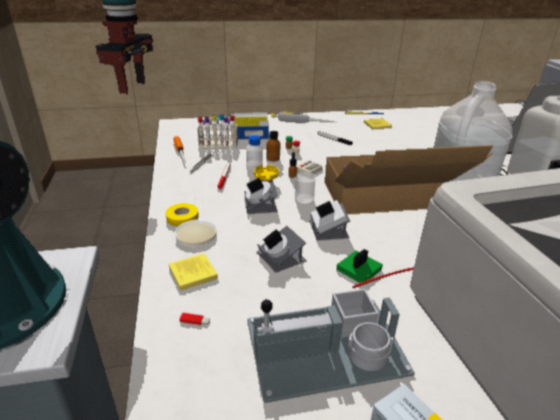

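The top view shows the lids at about (262,185), (211,234) and (291,234), and the carrier at about (378,225) with the square pot left at (369,203) and the round pot at (393,202). I'll enlarge these areas.

```bash
python3 - <<'E'
import cv2,numpy as np
t=cv2.imread("pics/top0.png");s=cv2.imread("pics/side0.png")
a=cv2.resize(t[160:260,185:315],(520,400),interpolation=cv2.INTER_CUBIC)
b=cv2.resize(t[175:275,345:415],(280,400),interpolation=cv2.INTER_CUBIC)
cv2.imwrite("pics/c1.png",np.hstack([a,b]))
c=cv2.resize(s[170:275,235:355],(480,420),interpolation=cv2.INTER_CUBIC)
d=cv2.resize(s[285:390,335:415],(320,420),interpolation=cv2.INTER_CUBIC)
cv2.imwrite("pics/c2.png",np.hstack([c,d]))
E
```

```text
(no output)
```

View pics/c1.png

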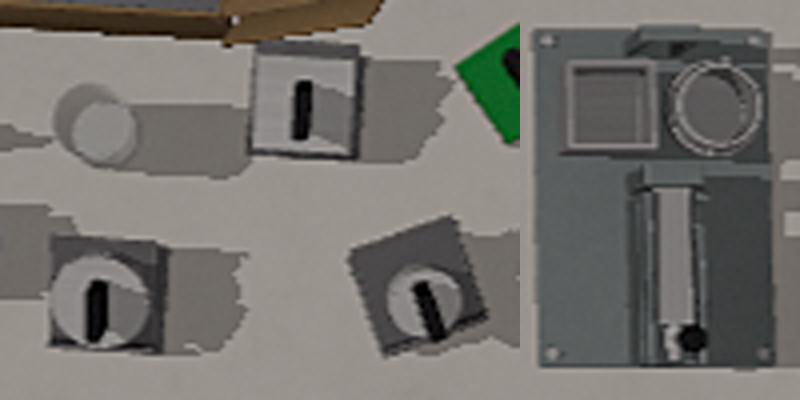

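View pics/c2.png

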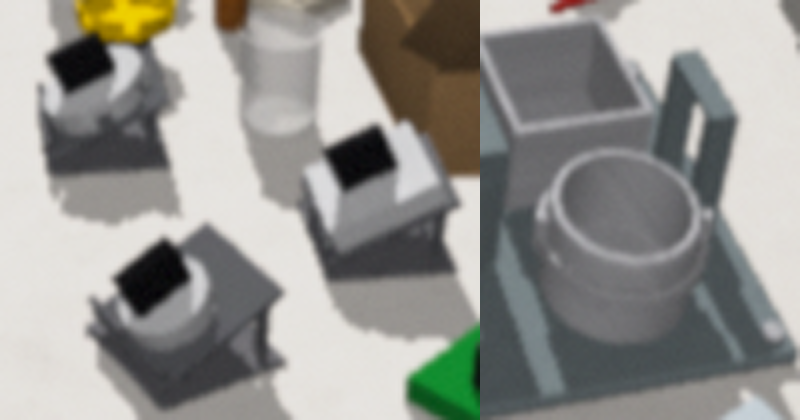

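```bash
cat > h.py <<'E'
import cv2,numpy as np
from scipy.spatial.transform import Rotation as R
from station import manip
def model(n):
    m=manip.camera_model(n);q=m['rotation'];return m['intrinsics'],m['origin'],R.from_quat(np.r_[q[1:],q[0]]).as_matrix()
def ray(n,p):
    K,o,M=model(n);d=M@np.linalg.solve(K,[p[0],p[1],1]);return o,d/np.linalg.norm(d)
def onz(n,p,z):
    o,d=ray(n,p);return o+d*(z-o[2])/d[2]
def tri(p,q):
    o1,d1=ray('top',p);o2,d2=ray('side',q)
    t=np.linalg.lstsq(np.c_[d1,-d2],o2-o1,rcond=None)[0]
    a,b=o1+t[0]*d1,o2+t[1]*d2;return (a+b)/2,np.linalg.norm(a-b)
def proj(n,P):
    K,o,M=model(n);v=K@(M.T@(np.asarray(P)-o));return v[:2]/v[2]
def black(im,x0,y0,x1,y1,th=45):
    """Soft-weighted centroid and major axis of the largest dark blob in a box."""
    g=im[y0:y1,x0:x1].max(2);m=(g<th).astype(np.uint8)
    n,l,s,c=cv2.connectedComponentsWithStats(m);i=1+np.argmax(s[1:,4])
    ys,xs=np.nonzero(l==i);P=np.c_[xs,ys].astype(float)
    w,v=np.linalg.eigh(np.cov(P.T));return P.mean(0)+[x0,y0],v[:,1],len(P),s[i]
E
python3 - <<'E'
from h import *
t=cv2.imread("pics/top0.png")[:,:,::-1];s=cv2.imread("pics/side0.png")[:,:,::-1]
for n,a,b in(("round",(198,222,226,248),(243,175,268,196)),("square",(250,172,274,200),(312,195,340,220)),("spare",(280,220,302,248),(260,225,288,252)),("knob",(378,250,398,268),(258,296,276,314))):
    for th in(45,60):
        A=black(t,*a,th);B=black(s,*b,th)
        P,e=tri(A[0],B[0]);c=A[0];d=onz('top',c+8*A[1],P[2])-onz('top',c-8*A[1],P[2])
        print(n,A[0],A[2],B[0],B[2],P.round(4),round(e,4),np.degrees(np.arctan(d[1]/d[0])).round(2))
print(s[285:390:6,355:415:4].mean(2).astype(int))
print(t[186:218:1,352:408:2].mean(2).astype(int))
E
```

```text
round [208.91304348 237.04347826] 69 [254.97520661 185.23140496] 121 [0.5104 0.27   0.0562] 0.003 -1.23
round [222.08547009 234.96581197] 117 [255.         185.12878788] 132 [0.5105 0.2327 0.0769] 0.0131 2.89
square [260.30357143 186.94642857] 56 [324.75555556 209.24444444] 135 [0.6495 0.1359 0.0555] 0.0031 -3.05
square [260.24590164 187.2295082 ] 61 [324.80952381 209.17006803] 147 [0.6492 0.1359 0.0556] 0.0022 -3.89
spare [292.03448276 237.84482759] 58 [272.8816568 239.       ] 169 [0.5142 0.0466 0.0521] 0.0009 21.88
spare [293.125 238.15 ] 80 [272.80337079 239.02247191] 178 [0.5135 0.0437 0.0542] 0.0007 33.23
knob [388.02325581 258.81395349] 43 [266.20238095 306.20238095] 84 [ 0.4614 -0.1986  0.1099] 0.0034 -16.01
knob [388.26785714 258.66071429] 56 [266.32631579 306.04210526] 95 [ 0.4617 -0.1991  0.1106] 0.0037 -6.54
[[ 92  71 114 144 154 215 224 224 223 225 224 223 224 224 112]
 [147 126 113 207 223 224 224 224 222 223 223 224 222 223 214]
 [105 104  93 110 222 224 225 210 190 222 225 225 224 224 221]
 [107 107  90  87 139 165 224  78 125 132 222 224 224 224 221]
 [109 108  90  8
[... 3911 characters left out ...]
 93  92  77  75  75  75  73  76  78  77  75  75  75  81  58  62  61  52
  105 100 106  47  56  86  67  61  64  58]
 [ 94  79  44  46  47  44  47  47  48  51  53  51  53  59  61  61  63  59
   57  95 141  84 103  75  59  63  62  58]
 [ 96  93  95  97  92  92  93  94  55  55  55  56  58  58  56  57  56  58
   57  54  61  54  61  56  59  63  64  58]
 [ 94  91  93  93  92  93  91  91  92  92  90  91  91  90  93  92  90  91
   93  91  91  90  97  72  59  60  58  54]
 [ 92  91  91  92  91  91  91  92  91  92  88  94 102  89  89  90  90  89
   88  84  92  90  91  92  94  92  94  93]
 [ 94  92  92  93  90  92  92  93  89  91  92  75  95  91  90  91  91  92
   92  84  90  91  90  93  91  91  94  94]]
```

```bash
python3 - <<'E'
from h import *
t=cv2.imread("pics/top0.png").mean(2);s=cv2.imread("pics/side0.png").mean(2)
print(t[188:192,354:382].astype(int));print(t[209:214,354:382].astype(int));print(t[194:210:3,354:382].astype(int))
# edges: bolt channel & plate
def edge(rows,c0,c1,axis):
    out=[]
    for r in rows:
        p=t[r,c0:c1] if axis==0 else t[c0:c1,r]
        d=np.abs(np.diff(p)); i=d.argmax(); w=d[max(i-1,0):i+2]; out.append(c0+max(i-1,0)+0.5+(w*np.arange(len(w))).sum()/w.sum())
    k=np.polyfit(rows,out,1);res=np.abs(np.array(out)-np.polyval(k,rows))
    g=res<1; k=np.polyfit(np.array(rows)[g],np.array(out)[g],1);return k,g.sum(),np.polyval(k,np.mean(rows))
print('plate left',edge(range(190,260),344,354,0))
print('plate right',edge(range(190,260),402,414,0))
print('plate bottom',edge(range(352,404),260,272,1))
print('plate top',edge(range(352,370),176,188,1))
# round rim, side & top: bright ring
for im,b,th in((t,(380,184,408,216),100),):
    x0,y0,x1,y1=b;ys,xs=np.nonzero(im[y0:y1,x0:x1]>th);P=np.c_[xs+x0,ys+y0].astype(np.float32)
    print(len(P),cv2.fitEllipse(P),cv2.minEnclosingCircle(P))
E
python3 - <<'E'
import cv2
t=cv2.imread("pics/top0.png")[180:275,345:410]
s=cv2.imread("pics/side0.png")[290:360,325:405]
import numpy as np
a=cv2.resize(t[4:40],(780,432)[0:2],interpolation=0)[:,:]
b=cv2.resize(s,(640,560),interpolation=0)
cv2.imwrite("pics/c3.png",b)
E
```

```text
[[ 88  90  89  88  89  89  88  88  86  89  88  88  89  88  87  90  82  60
   33  41  55  58  56  60  62  64  63  67]
 [ 88  91  87  87  87  85  86  85  84  85  85  85  85  85  85  86  82  75
   72  85  88  90  90  68  53  55  59  59]
 [ 88  89  93 114 122 123 122 125 122 123 124 124 124 124 124 125 125 127
  126 125 125 123 126 124 117 100  92  93]
 [ 89  85 101 111 100  96  95  97  97  96  96  97  96  97  96  96  97  97
   97  97  96  96  92 111 116  97  89  92]]
[[ 89  87  90 123 103  85  86  85  86  88  88  88  87  89  86  85  86  88
   86  85 103  93  81  90 125  95  57  61]
 [ 90  85  93 124 104  83  86  88  86  87  85  88  86  86  86  86  85  84
   85  86  99  93  80  89 125  94  58  61]
 [ 90  89  87 123 136 136 137 137 136 138 139 137 139 137 137 139 139 138
  138 137 136 137 137 135 141  98  57  59]
 [ 92  89  77  73  75  76  75  77  75  76  73  75  76  74  78  76  77  76
   75  74  75  77  75  76  81  65  58  60]
 [ 79  54  44  45  46  43  47  43  44  47  47  46  47  49  48  52  51  49
   53  50  51  49  53  58  59  58  61  61]]
[[ 87  81 101 120 101  87  89  90  90  90  91
[... 493 characters left out ...]
 85
   87  85  99  94  86  93 113  86  59  45]
 [ 89  87  90 123 103  85  86  85  86  88  88  88  87  89  86  85  86  88
   86  85 103  93  81  90 125  95  57  61]]
plate left (array([1.2555981e-02, 3.4540190e+02]), np.int64(70), np.float64(348.2207180219812))
plate right (array([2.76960452e-02, 4.01153025e+02]), np.int64(52), np.float64(407.3707872355871))
plate bottom (array([9.81840372e-03, 2.62748953e+02]), np.int64(52), np.float64(266.45540016777))
plate top (array([3.95618086e-03, 1.80122392e+02]), np.int64(18), np.float64(181.54859544793473))
134 ((395.0736389160156, 198.96145629882812), (20.084701538085938, 28.499042510986328), 31.225521087646484) ((396.0, 198.0), 16.278919219970703)
```

View pics/c3.png

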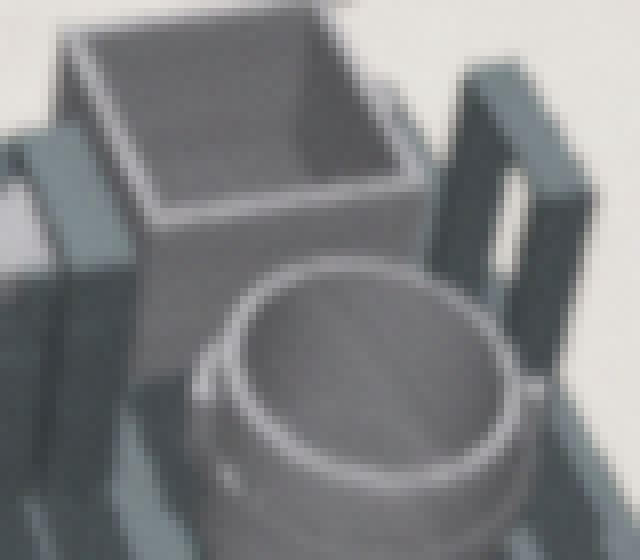

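```bash
python3 - <<'E'
from h import *
z=.053
c1=onz('top',(367.6,200.55),z);print('square top',c1)
S=[(343.75,318.5),(377.75,313.75),(332.75,293.75),(365,290)]
W=[onz('side',p,z) for p in S];print('square side',np.mean(W,0));print(np.array(W).round(4))
print('round side',onz('side',(371.6,336.6),z))
print('lugs side',a:=onz('side',(350.6,336.9),.047),b:=onz('side',(391.9,338.1),.047),(a+b)/2,np.linalg.norm(a-b),np.degrees(np.arctan2(*(b-a)[[1,0]])))
for n,k,ax in(('left',(1.25560e-2,345.4019),0),('bottom',(9.818e-3,262.749),1)):
    u=[200,255] if ax==0 else [355,400]
    p=[onz('top',(np.polyval(k,v),v) if ax==0 else (v,np.polyval(k,v)),.004) for v in u]
    d=p[1]-p[0];print(n,p,np.degrees(np.arctan2(d[1],d[0])))
def scr(x,y):
    t=cv2.imread("pics/top0.png").mean(2);w=t[y-3:y+4,x-3:x+4];w=np.clip(w-110,0,None);yy,xx=np.mgrid[y-3:y+4,x-3:x+4];return (w*xx).sum()/w.sum(),(w*yy).sum()/w.sum()
Q=[onz('top',scr(*p),.009) for p in((351,185),(407,185),(353,263),(406,263))]
print(np.array(Q).round(4));
for i,j in((2,0),(3,1),(1,0),(3,2)):
    d=Q[j]-Q[i];print(np.degrees(np.arctan2(d[1],d[0])),np.linalg.norm(d))
# round rim in top: outer bright ring via radial peaks
t=cv2.imread("pics/top0.png").mean(2).astype(np.float32)
c=np.array([393.5,200.]);
for it in range(4):
    P=[]
    for a in np.arange(0,2*np.pi,.15):
        rr=np.arange(7,12.5,.25);q=c+rr[:,None]*[np.cos(a),np.sin(a)]
        v=cv2.remap(t,q[:,0].astype(np.float32)[None],q[:,1].astype(np.float32)[None],1)[0]
        P.append(q[v.argmax()])
    P=np.array(P);A=np.c_[2*P,np.ones(len(P))];s=np.linalg.lstsq(A,(P**2).sum(1),rcond=None)[0];c=s[:2]
    r=np.sqrt(s[2]+c@c);print(c,r,np.std(np.linalg.norm(P-c,axis=1)))
print('round top',onz('top',c,z), r/454.4*1.224)
E
```

```text
square top [ 0.62045112 -0.15712599  0.053     ]
square side [ 0.61657878 -0.16008989  0.053     ]
[[ 0.5878 -0.1895  0.053 ]
 [ 0.6461 -0.1891  0.053 ]
 [ 0.587  -0.1306  0.053 ]
 [ 0.6454 -0.1311  0.053 ]]
round side [ 0.61852819 -0.2333703   0.053     ]
lugs side [ 0.58868649 -0.22317135  0.047     ] [ 0.65143594 -0.23676667  0.047     ] [ 0.62006122 -0.22996901  0.047     ] 0.06420533783879469 -12.224776074173594
left [array([ 0.62765205, -0.11066849,  0.004     ]), array([ 0.47268662, -0.11351342,  0.004     ])] -178.9482549137181
bottom [array([ 0.44188036, -0.13152748,  0.004     ]), array([ 0.44326423, -0.25708846,  0.004     ])] -89.36853725281557
[[ 0.6707 -0.1178  0.009 ]
 [ 0.6769 -0.2814  0.009 ]
 [ 0.4511 -0.124   0.009 ]
 [    nan     nan     nan]]
1.594666530119798 0.21972541481175534
nan nan
92.18970990621567 0.16371409586746702
nan nan
[394.23253537 200.73839807] 9.851683079643093 0.661174076410096
[394.31060777 200.83378906] 9.902718826211705 0.2711812196488006
[394.31237742 200.84921857] 9.901976400205685 0.25024985097152963
[394.31846377 200.8271339 ] 9.90164874138002 0.23739203107829712
round top [ 0.62127155 -0.22992352  0.053     ] 0.026671694673083505<stdin>:13: RuntimeWarning: invalid value encountered in scalar divide
```

apply_moves([
  {"slide": [0, 0, 0], "turn": -0.0763},
  {"slide": [0, 0, 0], "turn": -0.0763},
  {"slide": [0, 0, 0], "turn": -0.0763},
  {"slide": [-0.364, -0.35, 0.09], "turn": 0},
  {"slide": [-0.364, -0.35, 0.09], "turn": 0},
  {"slide": [-0.364, -0.35, 0.09], "turn": 0},
  {"slide": [-0.364, -0.35, 0.09], "turn": 0},
  {"slide": [-0.364, -0.35, 0.09], "turn": 0},
], grip=0.14, newtons=15)

```text
clock: 0.9
position: [0.3662, 0.4125, 0.1861]
tool_rot: [-0.0, 0.01, 1.0, -0.0]
ft_force: [0.2, 0.4, -0.9]
gripper_width: 0.0501
finger_force: 0.0
```

apply_moves([
  {"slide": [-0.364, -0.35, 0.09], "turn": 0},
  {"slide": [-0.364, -0.35, 0.09], "turn": 0},
  {"slide": [-0.364, -0.35, 0.09], "turn": 0},
  {"slide": [-0.364, -0.35, 0.09], "turn": 0},
  {"slide": [-0.364, -0.35, 0.09], "turn": 0},
  {"slide": [0, 0, 0], "turn": 0},
])

```text
clock: 1.5
position: [0.5111, 0.2674, 0.1495]
tool_rot: [0.0, 0.013, 1.0, -0.001]
ft_force: [-0.5, 0.9, 0.5]
gripper_width: 0.0501
finger_force: 0.0
```

```bash
cat >> h.py <<'E'
def go(x,y,z,yaw=None):
    """Print tool-frame units from the measured pose to a TCP target (yaw = heading of tool y, degrees)."""
    s=manip.sense();q=s['tool_rot'];M=R.from_quat(np.r_[q[1:],q[0]]).as_matrix()
    cy=np.degrees(np.arctan2(M[1,1],M[0,1]));yaw=cy if yaw is None else yaw
    a=np.radians(yaw);T=np.c_[[np.sin(a),-np.cos(a),0],[np.cos(a),np.sin(a),0],[0,0,-1]]
    if T[:,0]@M[:,0]<0:pass
    d=np.array([x,y,z])-s['position']
    print('t',round(s['clock'],2),'pos',s['position'].round(4),'yaw',cy.round(2),'F',s['ft_force'].round(1),'w',round(s['gripper_width'],4),'ff',s['finger_force'],'j6',s['joints'][5].round(2))
    print('turn units',(-(yaw-cy)/90).round(4),'then slide units',(T.T@d/.08).round(3),'dist',np.linalg.norm(d).round(3))
    print(M[:,0].round(3),T[:,0].round(3))
E
python3 -c "
from h import *
go(.508,.27,.047)"
```

```text
t 1.5 pos [0.5111 0.2674 0.1495] yaw 88.55 F [-0.5  0.9  0.5] w 0.0501 ff 0.0 j6 -1.18
turn units -0.0 then slide units [-0.039  0.031  1.281] dist 0.103
[-1.     0.025 -0.   ] [ 1.    -0.025  0.   ]
```

apply_moves([
  {"slide": [0.039, 0.031, 0.3], "turn": 0},
  {"slide": [0, 0, 0.4], "turn": 0},
  {"slide": [0, 0, 0.4], "turn": 0},
  {"slide": [0, 0, 0.18], "turn": 0},
  {"slide": [0, 0, 0], "turn": 0},
])

```text
clock: 2.0
position: [0.5024, 0.2731, 0.0459]
tool_rot: [-0.003, 0.01, 1.0, -0.001]
ft_force: [1.0, -0.7, -0.1]
gripper_width: 0.0498
finger_force: 0.0
```

```bash
sed -i 's/\[np.sin(a),-np.cos(a),0\]/[-np.sin(a),np.cos(a),0]/; /<0:pass/d; /M\[:,0\].round/d' h.py
python3 - <<'E'
from h import *
go(.508,.27,.047)
t=manip.camera('top');s=manip.camera('side')
cv2.imwrite('pics/g1.png',np.hstack([cv2.resize(t[205:265,185:245],(400,400)),cv2.resize(s[150:220,225:295],(400,400))])[:,:,::-1])
E
```

```text
t 2.0 pos [0.5024 0.2731 0.0459] yaw 88.8 F [ 1.  -0.7 -0.1] w 0.0498 ff 0.0 j6 -1.17
turn units -0.0 then slide units [-0.071 -0.037 -0.014] dist 0.007
```

View pics/g1.png

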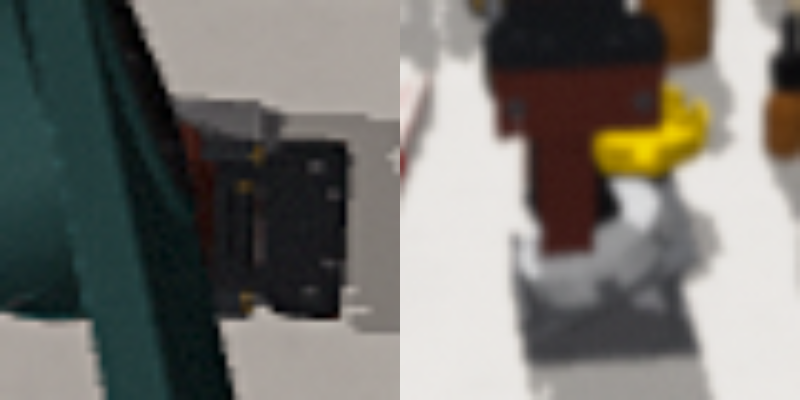

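The side view shows the near finger over the bar's right side, with the tip just above the lid. A residual offset remains, so I'll nudge, settle and close.

apply_moves([
  {"slide": [-0.045, -0.025, 0], "turn": 0},
  {"slide": [0, 0, 0], "turn": 0},
  {"slide": [0, 0, 0], "turn": 0},
])

```text
clock: 2.4
position: [0.5095, 0.2716, 0.0492]
tool_rot: [0.001, 0.011, 1.0, 0.0]
ft_force: [0.2, 0.5, 0.4]
gripper_width: 0.0504
finger_force: 0.0
```

apply_moves([
  {"slide": [0, 0, 0], "turn": 0},
  {"slide": [0, 0, 0], "turn": 0},
  {"slide": [0, 0, 0], "turn": 0},
  {"slide": [0, 0, 0], "turn": 0},
], grip=-1, newtons=15)

```text
clock: 2.8
position: [0.5086, 0.2713, 0.0483]
tool_rot: [-0.0, 0.011, 1.0, -0.0]
ft_force: [0.1, -0.3, 0.3]
gripper_width: 0.0213
finger_force: 0.0
```

apply_moves([
  {"slide": [0, 0, 0], "turn": 0},
  {"slide": [0, 0, 0], "turn": 0},
  {"slide": [0, 0, 0], "turn": 0},
])

```text
clock: 3.1
position: [0.5084, 0.2712, 0.0482]
tool_rot: [-0.0, 0.011, 1.0, -0.0]
ft_force: [-0.2, 0.5, 1.2]
gripper_width: 0.0116
finger_force: 15.0
```

apply_moves([
  {"slide": [0, 0, -0.3], "turn": 0},
  {"slide": [0, 0, -0.5], "turn": 0},
  {"slide": [0, 0, -0.45], "turn": 0},
  {"slide": [0, 0, 0], "turn": 0},
  {"slide": [0.02, -0.3, 0], "turn": 0},
  {"slide": [0.02, -0.55, 0], "turn": 0},
  {"slide": [0.02, -0.55, 0], "turn": 0},
  {"slide": [0.02, -0.55, 0], "turn": 0},
])

```text
clock: 3.9
position: [0.4981, 0.1142, 0.1474]
tool_rot: [-0.001, 0.01, 1.0, -0.0]
ft_force: [0.8, -0.9, -0.5]
gripper_width: 0.0118
finger_force: 15.0
```

apply_moves([
  {"slide": [0.02, -0.55, 0], "turn": 0},
  {"slide": [0.02, -0.55, 0], "turn": 0},
  {"slide": [0.02, -0.55, 0], "turn": 0},
  {"slide": [0, -0.48, 0], "turn": 0},
  {"slide": [0, 0, 0.3], "turn": 0},
  {"slide": [0, 0, 0.5], "turn": 0},
  {"slide": [0, 0, 0.3], "turn": 0},
  {"slide": [0, 0, 0], "turn": 0},
])

```text
clock: 4.7
position: [0.4872, -0.0542, 0.0569]
tool_rot: [-0.004, 0.011, 1.0, 0.001]
ft_force: [-1.2, 0.5, -0.1]
gripper_width: 0.0116
finger_force: 15.0
```

```bash
python3 - <<'E'
from h import *
go(.49,-.055,.025)
t=manip.camera('top');s=manip.camera('side')
p=proj('side',(.49,-.055,.03)).astype(int);q=proj('top',(.49,-.055,.03)).astype(int);print(p,q)
f=lambda im,p:cv2.resize(im[p[1]-50:p[1]+50,p[0]-50:p[0]+50],(400,400))
cv2.imwrite('pics/g2.png',np.hstack([f(t,q),f(s,p)])[:,:,::-1])
E
```

```text
t 4.7 pos [ 0.4872 -0.0542  0.0569] yaw 88.75 F [-1.2  0.5 -0.1] w 0.0116 ff 14.991436153650284 j6 -1.8
turn units -0.0 then slide units [-0.036 -0.009  0.399] dist 0.032
[269 281] [328 248]
```

View pics/g2.png

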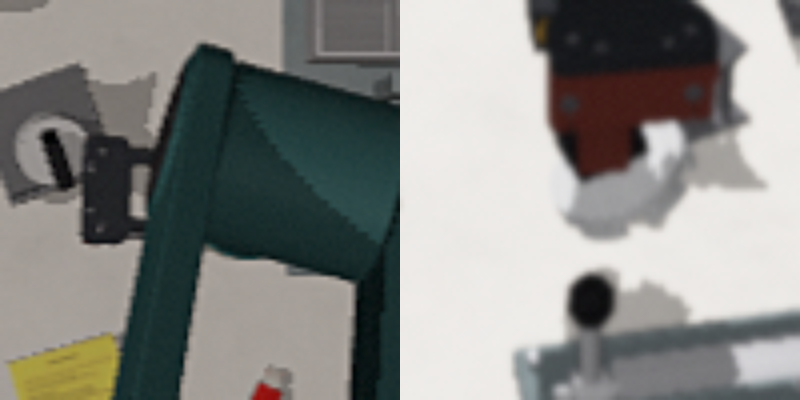

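The side view shows the lid tilted in the grip, with its low edge towards the robot. I'll press it level on the bench.

apply_moves([
  {"slide": [0, 0, 0.15], "turn": 0},
  {"slide": [0, 0, 0.15], "turn": 0},
  {"slide": [0, 0, 0.05], "turn": 0},
  {"slide": [0, 0, 0.05], "turn": 0},
  {"slide": [0, 0, 0.03], "turn": 0},
  {"slide": [0, 0, 0], "turn": 0},
], newtons=4)

```text
clock: 5.4
position: [0.4922, -0.055, 0.0263]
tool_rot: [0.001, 0.011, 1.0, -0.0]
ft_force: [2.6, -0.4, 2.6]
gripper_width: 0.0121
finger_force: 4.0
```

apply_moves([
  {"slide": [0, 0, 0.05], "turn": 0},
  {"slide": [0, 0, 0.03], "turn": 0},
  {"slide": [0, 0, 0], "turn": 0},
])

```text
clock: 5.7
position: [0.4928, -0.0552, 0.0201]
tool_rot: [0.002, 0.011, 1.0, -0.0]
ft_force: [2.4, -0.5, 4.1]
gripper_width: 0.0118
finger_force: 5.3
```

apply_moves([
  {"slide": [0, 0, 0], "turn": 0},
  {"slide": [0, 0, 0], "turn": 0},
  {"slide": [0, 0, 0], "turn": 0},
  {"slide": [0, 0, 0], "turn": 0},
], grip=-0.4)

```text
clock: 6.1
position: [0.4898, -0.0546, 0.0192]
tool_rot: [-0.001, 0.011, 1.0, 0.0]
ft_force: [-0.4, -1.1, 0.6]
gripper_width: 0.0263
finger_force: 0.0
```

```bash
python3 - <<'E'
from h import *
go(.49,-.055,.025)
s=manip.camera('side');cv2.imwrite('pics/g3.png',s[:,:,::-1])
p=proj('side',(.49,-.055,.03)).astype(int)
m=(s[p[1]-25:p[1]+25,p[0]-30:p[0]+30].max(2));print(m[::2,::2])
E
```

```text
t 6.1 pos [ 0.4898 -0.0546  0.0192] yaw 88.79 F [-0.4 -1.1  0.6] w 0.0263 ff 0.0 j6 -1.8
turn units -0.0 then slide units [-0.003 -0.004 -0.072] dist 0.006
[[237 236 236 237 238 238 228  60  40  36  26  27  27  27  28  27  26  26
   27  26  27  27  26  25  28  28  30  27  31  96]
 [238 236 236 236 236 238 230  81  53  26  27  26  28  25  27  27  26  26
   27  28  26  26  28  26  28  32  52  30  27  68]
 [237 237 237 236 236 237 232 114  83  29  28  36  41  27  25  28  26  27
   27  26  27  27  30  38  29  28  32  27  28  52]
 [239 238 237 237 237 237 237 156  82  30  30  34  37  28  30  40  33  24
   27  28  25  28  37  54  37  29  30  31  27  41]
 [239 239 238 237 237 238 238 184  81  33  28  29  27  29  30  41  35  27
   29  27  27  27  28  28  29  28  27  28  27  51]
 [239 239 239 238 239 238 239 232 212  69  34  28  27  29  28  24  26  28
   27  25  29  22  26  26  27  26  25  28  29  66]
 [239 239 239 239 239 240 239 239 230  79  27  27  26  26  26  25  28  27
   28  33  41  41  42  49  49  52  54  58  62  82]
 [239 238 238 239 240 239 239 239 231  91  46  43  46  48  51  55  57
[... 1481 characters left out ...]
228 139 125 133 141 145
  144 149 155 154 154 151 168 231 200 138 224 239]
 [239 238 239 238 239 238 239 240 239 239 189 136 164 155 152 151 154 153
  152 151 153 153 152 152 164 186 130 153 193 238]
 [239 239 239 239 238 239 239 239 240 240 204 145 152 129 132 151 155 154
  152 152 151 151 151 143 132 122 123 160 204 238]
 [239 240 240 239 239 239 239 241 240 240 232 163  98  39  38  72 141 153
  154 155 149 145 138 131 126 124 139 164 198 237]
 [239 240 240 239 239 240 240 240 240 239 233 116  25  15  14  16  72 141
  150 161 159 153 136 132 132 147 163 165 219 237]
 [239 239 239 239 239 239 240 240 240 239 235 111  19  19  18  15  33 133
  152 162 168 163 144 149 161 165 167 170 215 237]]
```

apply_moves([
  {"slide": [0, 0, -0.25], "turn": 0},
  {"slide": [-0.06, 0, -0.25], "turn": 0},
  {"slide": [0, 0, 0], "turn": 0.0909},
  {"slide": [0, 0, 0], "turn": 0.0909},
  {"slide": [0, 0, 0], "turn": 0.0909},
  {"slide": [0, 0, 0], "turn": 0.0909},
  {"slide": [0, 0, 0], "turn": 0.0909},
  {"slide": [0, 0, 0], "turn": 0.0909},
], grip=0.4)

```text
clock: 6.95
position: [0.495, -0.0548, 0.0594]
tool_rot: [-0.0, 0.428, 0.904, -0.0]
ft_force: [-0.2, -0.1, -0.1]
gripper_width: 0.0609
finger_force: 0.0
```

apply_moves([
  {"slide": [0, 0, 0], "turn": 0.0909},
  {"slide": [0, 0, 0], "turn": 0.0909},
  {"slide": [0, 0, 0], "turn": 0.0909},
  {"slide": [0, 0, 0], "turn": 0.0909},
  {"slide": [0, 0, 0], "turn": 0.0909},
  {"slide": [0, 0, 0], "turn": 0},
  {"slide": [0, 0, 0], "turn": 0},
])

```text
clock: 7.65
position: [0.4951, -0.0549, 0.0594]
tool_rot: [-0.0, 0.713, 0.701, -0.0]
ft_force: [-1.1, -0.2, -0.6]
gripper_width: 0.0612
finger_force: 0.0
```

```bash
python3 - <<'E'
from h import *
go(.496,-.0545,.02,-1.2)
s=manip.camera('side');p=proj('side',(.495,-.055,.029)).astype(int)
B=black(s,p[0]-22,p[1]-14,p[0]+22,p[1]+16,40);print(B,onz('side',B[0],.029),s[p[1]-14:p[1]+16:2,p[0]-22:p[0]+22:2].max(2))
E
```

```text
t 7.65 pos [ 0.4951 -0.0549  0.0594] yaw -0.99 F [-1.1 -0.2 -0.6] w 0.0612 ff 0.0 j6 -0.23
turn units 0.0024 then slide units [0.005 0.011 0.492] dist 0.039
(array([276.98360656, 281.82513661]), array([-0.98389402,  0.1787528 ]), 183, array([ 19,   9,  17,  13, 183], dtype=int32)) [ 0.5033584  -0.05703794  0.029     ] [[177  72  68 179 238 239 236 193 169 165 129  81  75  69  70  72  73  73
   78  84  38  66]
 [203  78  67 183 239 240 240 235 193 167 162 121  76  72  72  74  94 117
  143 152  76  70]
 [229  90  67 182 239 240 240 240 235 188 170 159 109  87  99 135 158 167
  169 169 141 131]
 [234 125  87 191 239 241 240 239 239 214 165 161 152 132 131 133 130 129
  154 168 168 169]
 [239 213 212 236 240 240 240 240 233 140  89  78  71  58  54  50  43  41
   99 165 167 169]
 [240 240 240 241 241 240 240 241 231  66  43  39  37  36  35  30  29  25
   76 169 178 206]
 [239 240 240 240 240 240 240 240 231  59  23  20  17  17  17  17  17  19
  108 220 215 237]
 [240 239 240 240 240 240 242 242 232  57  16  15  16  17  14  16  16  20
  121 235 238 237]
 [239 239 239 240 239 241 243 242 233  58  17  15  17  15  16  18  17  18
  122 236 238 238]
 [239 238 239 240 240 241 243 243 232  58  15  15  17  15  15  14  14  16
  126 237 237 238]
 [239 238 239 240 239 241 243 243 233  69  17  16  20  24  27  38  44  54
  150 238 237 238]
 [239 239 239 239 236 237 242 242 235 116  86 101 105 114 118 130 141 143
  165 234 238 237]
 [240 240 240 240 227 226 242 242 242 192 150 154 151 153 154 156 156 153
  154 228 239 232]
 [239 239 239 238 229 176 236 243 243 199 153 155 153 153 155 155 153 153
  153 216 237 195]
 [240 240 239 240 232 148 179 233 241 219 159 154 154 154 155 156 154 155
  153 215 201 133]]
```

apply_moves([
  {"slide": [0, 0.08, 0.15], "turn": 0.0024},
  {"slide": [0, 0, 0.2], "turn": 0},
  {"slide": [0, 0, 0.14], "turn": 0},
  {"slide": [0, 0, 0], "turn": 0},
  {"slide": [0, 0, 0], "turn": 0},
  {"slide": [0, 0, 0], "turn": 0},
  {"slide": [0, 0, 0], "turn": 0},
], grip=-0.1, newtons=8)

```text
clock: 8.4
position: [0.5021, -0.0551, 0.0207]
tool_rot: [0.0, 0.716, 0.698, 0.0]
ft_force: [0.2, -0.5, 0.9]
gripper_width: 0.0398
finger_force: 0.0
```

apply_moves([
  {"slide": [0, 0, 0], "turn": 0},
  {"slide": [0, 0, 0], "turn": 0},
  {"slide": [0, 0, 0], "turn": 0},
  {"slide": [0, 0, 0], "turn": 0},
], grip=-1)

```text
clock: 8.8
position: [0.5021, -0.0551, 0.0207]
tool_rot: [0.0, 0.716, 0.698, 0.0]
ft_force: [-0.3, 0.6, 5.7]
gripper_width: 0.036
finger_force: 8.0
```

```bash
python3 - <<'E'
from h import *
go(.6199,-.2317,.12,-1.2)
E
```

```text
t 8.8 pos [ 0.5021 -0.0551  0.0207] yaw -1.42 F [-0.3  0.6  5.7] w 0.036 ff 8.000995516777039 j6 -0.22
turn units -0.0025 then slide units [-2.176  1.518 -1.241] dist 0.234
```

apply_moves([
  {"slide": [0, 0, -0.25], "turn": 0},
  {"slide": [0, 0, -0.5], "turn": 0},
  {"slide": [0, 0, -0.5], "turn": 0},
  {"slide": [-0.434, 0.306, -0.02], "turn": 0},
  {"slide": [-0.434, 0.306, -0.02], "turn": 0},
  {"slide": [-0.434, 0.306, -0.02], "turn": 0},
  {"slide": [-0.434, 0.306, -0.02], "turn": 0},
  {"slide": [-0.434, 0.306, -0.02], "turn": 0},
], newtons=20)

```text
clock: 9.6
position: [0.6201, -0.2329, 0.128]
tool_rot: [-0.0, 0.716, 0.698, -0.0]
ft_force: [0.7, -0.1, -0.9]
gripper_width: 0.0357
finger_force: 20.0
```

apply_moves([
  {"slide": [0, 0, 0], "turn": -0.072},
  {"slide": [0, 0, 0], "turn": -0.072},
  {"slide": [0, 0, 0.2], "turn": -0.072},
  {"slide": [0, 0, 0.2], "turn": 0},
  {"slide": [0, 0, 0], "turn": 0},
  {"slide": [0, 0, 0], "turn": 0},
])

```text
clock: 10.2
position: [0.6192, -0.2313, 0.0958]
tool_rot: [-0.001, 0.588, 0.809, -0.0]
ft_force: [1.0, 0.7, -0.7]
gripper_width: 0.0363
finger_force: 20.0
```

```bash
python3 - <<'E'
from h import *
go(.6199,-.2317,.08,18)
t=manip.camera('top');s=manip.camera('side')
p=proj('side',(.62,-.232,.08)).astype(int);q=proj('top',(.62,-.232,.1)).astype(int);print(p,q)
f=lambda im,p,w:cv2.resize(im[p[1]-w:p[1]+w,p[0]-w:p[0]+w],(400,400))
cv2.imwrite('pics/g4.png',np.hstack([f(t,q,40),f(s,p,50)])[:,:,::-1])
E
```

```text
t 10.2 pos [ 0.6192 -0.2313  0.0958] yaw 18.0 F [ 1.   0.7 -0.7] w 0.0363 ff 19.999759197235107 j6 -0.78
turn units -0.0 then slide units [-0.007  0.006  0.198] dist 0.016
[374 323] [399 198]
```

View pics/g4.png

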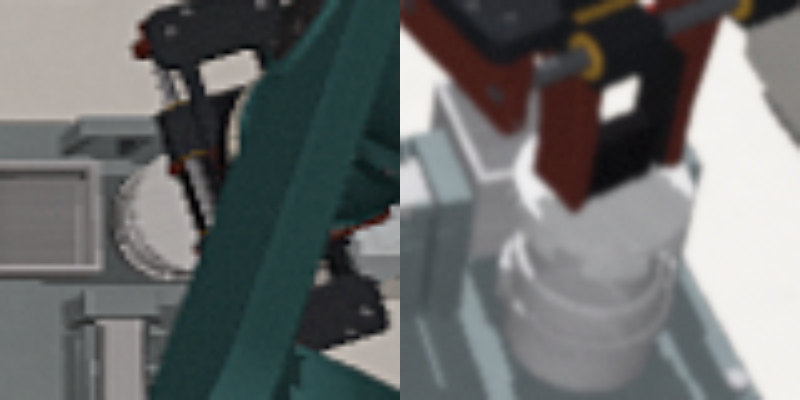

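The side view shows the lid level above the round pot, its edges at x≈515 and 697 in the crop. The collar edges are at 500 and 672. I'll compare these with the predicted columns.

```bash
python3 - <<'E'
from h import *
for P in((.6192,-.2313,.082),(.6192,-.2313,.04),(.6192,-.2313,.053),(.6192,-.2413,.053),(.6292,-.2313,.053)):print(P,proj('side',P).round(2),proj('top',P).round(2))
s=cv2.imread('pics/side0.png')
g=manip.camera('side').max(2)
for r in range(318,350,2): print(r,g[r,340:402:2])
E
```

```text
(0.6192, -0.2313, 0.082) [373.98 322.09] [397.55 200.15]
(0.6192, -0.2313, 0.04) [370.46 341.35] [393.65 202.22]
(0.6192, -0.2313, 0.053) [371.53 335.52] [394.83 201.59]
(0.6192, -0.2413, 0.053) [373.89 340.49] [398.5  201.67]
(0.6292, -0.2313, 0.053) [377.63 334.66] [394.81 197.95]
318 [141 117 160 157 148 141 173 236 239 230 137  69  65  65  65  60  22  14
  16  30  71 114 143 157 164 166 202 228 225 174 242]
320 [158 117 125 130 129 129 152 225 239 239 216 107  69  67  63  56  24  32
  71 122 155 161 161 160 160 162 163 198 217 217 242]
322 [144 114 123 124 125 127 137 184 236 236 212 144  87  67  61  66 100 124
 151 160 163 162 162 159 161 160 161 163 179 236 243]
324 [ 97 109 128 128 129 129 134 149 216 204 163 160 132  81  76 131 158 161
 160 161 162 164 163 163 161 161 159 161 170 235 244]
326 [ 93 109 130 130 129 131 131 136 155 199 162 162 160 137 133 158 162 162
 162 161 159 161 164 161 162 161 158 160 171 237 243]
328 [ 95 115 129 129 130 130 131 132 143 153 157 159 161 161 161 162 162 161
 162 161 159 159 159 163 163 162 161 160 170 242 244]
330 [ 94 119 133 133 130 131 1
[... 579 characters left out ...]
 159 154 150 130 127 145 167 149 232 244 243]
340 [115  99  97  96 115 161 131 160 188 125 127 134 140 143 143 158 164 162
 162 159 157 152 148 121 133 123 143 145 190 241 243]
342 [133 110  95  96 112 135 117 122 168 138 139 137 138 139 141 146 152 153
 154 151 146 139 129 113 129 125 128 144 164 231 243]
344 [143 124  99  97 115 129 116 118 133 149 141 138 137 140 140 138 139 140
 146 138 127 123 114 123 133 132 115 119 160 192 241]
346 [147 149 102  96 112 118 122 121 126 138 156 153 140 139 138 139 138 139
 140 143 132 120 126 140 120 119 108 101 146 166 221]
348 [150 160 117  95  99 108 144 137 128 132 141 154 160 152 144 141 137 137
 139 139 137 139 143 126 115 122 106  98 116 157 175]
```

apply_moves([
  {"slide": [0, 0, 0.15], "turn": 0},
  {"slide": [0, 0, 0.12], "turn": 0},
  {"slide": [0, 0, 0.03], "turn": 0},
  {"slide": [0, 0, 0.03], "turn": 0},
  {"slide": [0, 0, 0], "turn": 0},
  {"slide": [0, 0, 0], "turn": 0},
], newtons=12)

```text
clock: 10.95
position: [0.6199, -0.2317, 0.0699]
tool_rot: [0.0, 0.588, 0.809, -0.0]
ft_force: [0.3, 0.0, -0.6]
gripper_width: 0.0356
finger_force: 12.0
```

apply_moves([
  {"slide": [0, 0, 0.025], "turn": 0},
  {"slide": [0, 0, 0.025], "turn": 0},
  {"slide": [0, 0, 0.0], "turn": 0},
  {"slide": [0, 0, 0], "turn": 0},
])

```text
clock: 11.35
position: [0.6198, -0.2316, 0.0659]
tool_rot: [0.0, 0.588, 0.809, -0.0]
ft_force: [0.9, -0.4, -0.9]
gripper_width: 0.0359
finger_force: 12.0
```

apply_moves([
  {"slide": [0, 0, 0.02], "turn": 0},
  {"slide": [0, 0, 0.02], "turn": 0},
  {"slide": [0, 0, 0], "turn": 0},
  {"slide": [0, 0, 0], "turn": 0},
])

```text
clock: 11.75
position: [0.6197, -0.2316, 0.0626]
tool_rot: [-0.0, 0.588, 0.809, -0.0]
ft_force: [-0.2, -0.4, -0.4]
gripper_width: 0.036
finger_force: 12.0
```

apply_moves([
  {"slide": [0, 0, 0.02], "turn": 0},
  {"slide": [0, 0, 0.02], "turn": 0},
  {"slide": [0, 0, 0], "turn": 0},
  {"slide": [0, 0, 0], "turn": 0},
])

```text
clock: 12.15
position: [0.62, -0.2318, 0.0614]
tool_rot: [0.001, 0.588, 0.809, -0.0]
ft_force: [-4.4, 2.1, 12.5]
gripper_width: 0.0356
finger_force: 12.0
```

apply_moves([
  {"slide": [0, 0, -0.02], "turn": 0},
  {"slide": [0, 0, 0], "turn": 0},
  {"slide": [0, 0, 0], "turn": 0},
], grip=0.0)

```text
clock: 12.45
position: [0.6198, -0.2316, 0.061]
tool_rot: [0.0, 0.588, 0.809, -0.0]
ft_force: [0.6, -0.2, 0.3]
gripper_width: 0.0439
finger_force: 0.0
```

apply_moves([
  {"slide": [0, 0, -0.1], "turn": 0},
  {"slide": [0, 0, -0.4], "turn": 0},
  {"slide": [0, 0, -0.5], "turn": 0},
  {"slide": [0, 0, 0], "turn": 0},
  {"slide": [0, 0, 0], "turn": 0},
])

```text
clock: 12.95
position: [0.6206, -0.232, 0.1426]
tool_rot: [0.001, 0.588, 0.809, 0.0]
ft_force: [0.3, 0.4, -0.6]
gripper_width: 0.0437
finger_force: 0.0
```

```bash
python3 - <<'E'
from h import *
go(.647,.136,.15,86.5)
s=manip.camera('side');p=(374,333)
cv2.imwrite('pics/g5.png',cv2.resize(s[p[1]-50:p[1]+50,p[0]-60:p[0]+50],(660,600))[:,:,::-1])
E
```

```text
t 12.95 pos [ 0.6206 -0.232   0.1426] yaw 18.02 F [ 0.3  0.4 -0.6] w 0.0437 ff 0.0 j6 -0.78
turn units -0.7609 then slide units [-0.048  4.611 -0.093] dist 0.369
```

View pics/g5.png

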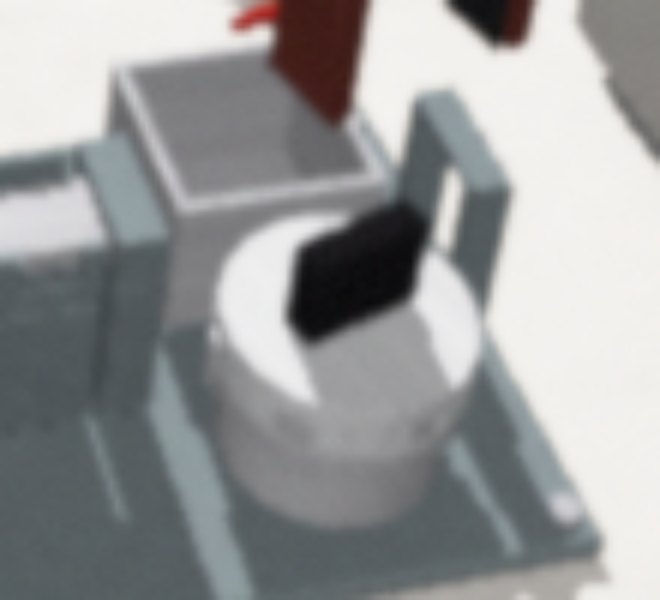

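The lid sits level and fully down over the collar, with the fingers clear. Next is the square lid.

apply_moves([
  {"slide": [0, 0, -0.03], "turn": -0.0945},
  {"slide": [0, 0, -0.03], "turn": -0.0945},
  {"slide": [0, 0, -0.03], "turn": -0.0945},
  {"slide": [0, 0, -0.03], "turn": -0.0945},
  {"slide": [0, 0, -0.03], "turn": -0.0945},
  {"slide": [0, 0, 0], "turn": -0.0945},
  {"slide": [0, 0, 0], "turn": -0.0945},
  {"slide": [0, 0, 0], "turn": -0.1215},
], grip=0.14)

```text
clock: 13.8
position: [0.6185, -0.231, 0.151]
tool_rot: [-0.002, 0.031, 1.0, 0.001]
ft_force: [-0.1, 0.7, 0.2]
gripper_width: 0.0499
finger_force: 0.0
```

```bash
python3 - <<'E'
from h import *
go(.647,.136,.15,88.5)
E
```

```text
t 13.8 pos [ 0.6185 -0.231   0.151 ] yaw 86.49 F [-0.1  0.7  0.2] w 0.0499 ff 0.0 j6 -1.97
turn units -0.0223 then slide units [-0.236  4.595  0.013] dist 0.368
```

apply_moves([
  {"slide": [-0.02, 0.35, 0], "turn": -0.02},
  {"slide": [-0.025, 0.58, 0], "turn": 0},
  {"slide": [-0.025, 0.58, 0], "turn": 0},
  {"slide": [-0.025, 0.58, 0], "turn": 0},
  {"slide": [-0.025, 0.58, 0], "turn": 0},
  {"slide": [-0.025, 0.58, 0], "turn": 0},
  {"slide": [-0.025, 0.58, 0], "turn": 0},
  {"slide": [-0.025, 0.5, 0], "turn": 0},
])

```text
clock: 14.6
position: [0.6471, 0.1163, 0.1511]
tool_rot: [-0.002, 0.018, 1.0, -0.0]
ft_force: [0.6, 0.2, 0.5]
gripper_width: 0.05
finger_force: 0.0
```

apply_moves([
  {"slide": [0, 0.277, 0], "turn": 0},
  {"slide": [0, 0, 0], "turn": 0},
  {"slide": [0, 0, 0], "turn": 0},
  {"slide": [0, 0, 0], "turn": 0},
])

```text
clock: 15.0
position: [0.6488, 0.1348, 0.1521]
tool_rot: [-0.001, 0.018, 1.0, -0.0]
ft_force: [-0.3, -0.3, -0.1]
gripper_width: 0.0499
finger_force: 0.0
```

```bash
python3 - <<'E'
from h import *
go(.647,.136,.047,88.5)
E
```

```text
t 15.0 pos [0.6488 0.1348 0.1521] yaw 87.9 F [-0.3 -0.3 -0.1] w 0.0499 ff 0.0 j6 -1.43
turn units -0.0067 then slide units [0.023 0.014 1.314] dist 0.105
```

apply_moves([
  {"slide": [0.02, 0.013, 0.3], "turn": 0},
  {"slide": [0, 0, 0.45], "turn": 0},
  {"slide": [0, 0, 0.4], "turn": 0},
  {"slide": [0, 0, 0.16], "turn": 0},
  {"slide": [0, 0, 0], "turn": 0},
  {"slide": [0, 0, 0], "turn": 0},
  {"slide": [0, 0, 0], "turn": 0},
])

```text
clock: 15.7
position: [0.6493, 0.137, 0.05]
tool_rot: [0.001, 0.018, 1.0, 0.0]
ft_force: [0.4, 0.7, 0.8]
gripper_width: 0.05
finger_force: 0.0
```

apply_moves([
  {"slide": [0, 0, 0], "turn": 0},
  {"slide": [0, 0, 0], "turn": 0},
  {"slide": [0, 0, 0], "turn": 0},
  {"slide": [0, 0, 0], "turn": 0},
  {"slide": [0, 0, 0], "turn": 0},
  {"slide": [0, 0, 0], "turn": 0},
  {"slide": [0, 0, 0], "turn": 0},
], grip=-1, newtons=15)

```text
clock: 16.4
position: [0.6478, 0.1372, 0.0483]
tool_rot: [-0.0, 0.018, 1.0, -0.0]
ft_force: [-0.8, 0.2, 2.4]
gripper_width: 0.0118
finger_force: 15.0
```

apply_moves([
  {"slide": [0, 0, -0.3], "turn": 0},
  {"slide": [0, 0, -0.5], "turn": 0},
  {"slide": [0, 0, -0.45], "turn": 0},
  {"slide": [0.2, -0.262, 0], "turn": 0},
  {"slide": [0.314, -0.412, 0], "turn": 0},
  {"slide": [0.314, -0.412, 0], "turn": 0},
  {"slide": [0.314, -0.412, 0], "turn": 0},
  {"slide": [0.314, -0.412, 0], "turn": 0},
])

```text
clock: 17.2
position: [0.5248, -0.0123, 0.1482]
tool_rot: [0.0, 0.018, 1.0, -0.0]
ft_force: [0.7, -1.1, -0.3]
gripper_width: 0.0117
finger_force: 15.0
```

apply_moves([
  {"slide": [0.314, -0.412, 0], "turn": 0},
  {"slide": [0.116, -0.149, 0.1], "turn": 0},
  {"slide": [0, 0, 0.4], "turn": 0},
  {"slide": [0, 0, 0.5], "turn": 0},
  {"slide": [0, 0, 0.35], "turn": 0},
  {"slide": [0, 0, 0], "turn": 0},
  {"slide": [0, 0, 0], "turn": 0},
])

```text
clock: 17.9
position: [0.4901, -0.0546, 0.04]
tool_rot: [-0.001, 0.018, 1.0, 0.0]
ft_force: [0.1, 0.1, -0.6]
gripper_width: 0.0119
finger_force: 15.0
```

Press it level with a light grip, then open.

apply_moves([
  {"slide": [0, 0, 0.1], "turn": 0},
  {"slide": [0, 0, 0.05], "turn": 0},
  {"slide": [0, 0, 0.05], "turn": 0},
  {"slide": [0, 0, 0.03], "turn": 0},
  {"slide": [0, 0, 0.02], "turn": 0},
  {"slide": [0, 0, 0], "turn": 0},
], newtons=4)

```text
clock: 18.5
position: [0.4939, -0.0556, 0.0219]
tool_rot: [0.004, 0.018, 1.0, -0.001]
ft_force: [3.2, 0.2, 3.5]
gripper_width: 0.0119
finger_force: 5.4
```

apply_moves([
  {"slide": [0, 0, 0], "turn": 0},
  {"slide": [0, 0, 0], "turn": 0},
  {"slide": [0, 0, 0], "turn": 0},
  {"slide": [0, 0, 0], "turn": 0},
], grip=-0.4)

```text
clock: 18.9
position: [0.4894, -0.0548, 0.0201]
tool_rot: [-0.001, 0.018, 1.0, 0.0]
ft_force: [-0.2, 0.1, -0.3]
gripper_width: 0.0263
finger_force: 0.0
```

apply_moves([
  {"slide": [0, 0, 0], "turn": 0},
  {"slide": [0, 0, 0], "turn": 0},
  {"slide": [0, 0, 0], "turn": 0},
  {"slide": [0, 0, 0], "turn": 0},
], grip=-1, newtons=8)

```text
clock: 19.3
position: [0.4899, -0.0549, 0.0202]
tool_rot: [-0.0, 0.018, 1.0, -0.0]
ft_force: [0.2, -0.3, -0.8]
gripper_width: 0.0118
finger_force: 8.0
```

apply_moves([
  {"slide": [0, 0, 0], "turn": 0},
  {"slide": [0, 0, 0], "turn": 0},
  {"slide": [0, 0, -0.25], "turn": 0},
  {"slide": [-0.07, 0, -0.25], "turn": 0},
  {"slide": [0, 0, 0], "turn": 0.0909},
  {"slide": [0, 0, 0], "turn": 0.0909},
  {"slide": [0, 0, 0], "turn": 0.0909},
  {"slide": [0, 0, 0], "turn": 0.0909},
], grip=0.4)

```text
clock: 20.1
position: [0.4956, -0.0552, 0.0604]
tool_rot: [0.0, 0.302, 0.953, -0.0]
ft_force: [-0.1, -0.5, -0.0]
gripper_width: 0.0615
finger_force: 0.0
```

apply_moves([
  {"slide": [0, 0, 0], "turn": 0.0909},
  {"slide": [0, 0, 0], "turn": 0.0909},
  {"slide": [0, 0, 0], "turn": 0.0909},
  {"slide": [0, 0, 0], "turn": 0.0909},
  {"slide": [0, 0, 0], "turn": 0.0909},
  {"slide": [0, 0, 0], "turn": 0.0909},
  {"slide": [0, 0, 0], "turn": 0.0909},
  {"slide": [0, 0, 0], "turn": 0},
])

```text
clock: 20.9
position: [0.4956, -0.0552, 0.0603]
tool_rot: [0.0, 0.72, 0.694, -0.0]
ft_force: [0.5, 0.5, 0.6]
gripper_width: 0.0613
finger_force: 0.0
```

```bash
python3 - <<'E'
from h import *
go(.50,-.0551,.0205,-2.1)
s=manip.camera('side');p=proj('side',(.495,-.055,.029)).astype(int)
B=black(s,p[0]-22,p[1]-14,p[0]+22,p[1]+16,40);print(B[0],B[2:],onz('side',B[0],.029))
E
```

```text
t 20.9 pos [ 0.4956 -0.0552  0.0603] yaw -2.12 F [0.5 0.5 0.6] w 0.0613 ff 0.0 j6 -0.21
turn units -0.0002 then slide units [0.003 0.055 0.497] dist 0.04
[278.65363128 281.61452514] (179, array([ 21,   9,  17,  12, 179], dtype=int32)) [ 0.50652249 -0.05698546  0.029     ]
```

apply_moves([
  {"slide": [0, 0.115, 0.15], "turn": 0},
  {"slide": [0, 0, 0.2], "turn": 0},
  {"slide": [0, 0, 0.145], "turn": 0},
  {"slide": [0, 0, 0], "turn": 0},
  {"slide": [0, 0, 0], "turn": 0},
  {"slide": [0, 0, 0], "turn": 0},
  {"slide": [0, 0, 0], "turn": 0},
], grip=-0.1, newtons=8)

```text
clock: 21.65
position: [0.5052, -0.0556, 0.0211]
tool_rot: [0.0, 0.72, 0.694, 0.0]
ft_force: [-0.1, -0.4, -0.5]
gripper_width: 0.0396
finger_force: 0.0
```

apply_moves([
  {"slide": [0, 0, 0], "turn": 0},
  {"slide": [0, 0, 0], "turn": 0},
  {"slide": [0, 0, 0], "turn": 0},
  {"slide": [0, 0, 0], "turn": 0},
], grip=-1)

```text
clock: 22.05
position: [0.5052, -0.0556, 0.0211]
tool_rot: [0.0, 0.72, 0.694, 0.0]
ft_force: [-0.5, 0.6, 5.6]
gripper_width: 0.0362
finger_force: 8.0
```

```bash
python3 - <<'E'
from h import *
go(.6186,-.158,.12,0.9)
E
```

```text
t 22.05 pos [ 0.5052 -0.0556  0.0211] yaw -2.04 F [-0.5  0.6  5.6] w 0.0362 ff 8.001075088977814 j6 -0.21
turn units -0.0327 then slide units [-1.302  1.397 -1.236] dist 0.182
```

apply_moves([
  {"slide": [0, 0, -0.25], "turn": 0},
  {"slide": [0, 0, -0.5], "turn": -0.0327},
  {"slide": [0, 0, -0.5], "turn": 0},
  {"slide": [-0.2, 0.22, 0], "turn": 0},
  {"slide": [-0.38, 0.41, 0], "turn": 0},
  {"slide": [-0.38, 0.41, 0], "turn": 0},
  {"slide": [-0.34, 0.357, 0], "turn": 0},
  {"slide": [0, 0, 0], "turn": 0},
], newtons=20)

```text
clock: 22.85
position: [0.6225, -0.1618, 0.1208]
tool_rot: [0.003, 0.702, 0.712, 0.001]
ft_force: [-0.6, 0.6, -0.2]
gripper_width: 0.0356
finger_force: 20.0
```

apply_moves([
  {"slide": [0, 0, 0.3], "turn": 0},
  {"slide": [0, 0, 0.2], "turn": 0},
  {"slide": [0, 0, 0], "turn": 0},
  {"slide": [0, 0, 0], "turn": 0},
  {"slide": [0, 0, 0], "turn": 0},
])

```text
clock: 23.35
position: [0.6186, -0.1577, 0.0816]
tool_rot: [0.001, 0.701, 0.713, 0.0]
ft_force: [-0.2, 0.1, -1.5]
gripper_width: 0.0358
finger_force: 20.0
```

```bash
python3 - <<'E'
from h import *
go(.6186,-.158,.0755,0.9)
E
```

```text
t 23.35 pos [ 0.6186 -0.1577  0.0816] yaw 0.91 F [-0.2  0.1 -1.5] w 0.0358 ff 19.99977797269821 j6 -0.37
turn units 0.0001 then slide units [-0.004  0.     0.076] dist 0.006
```

apply_moves([
  {"slide": [0, 0, 0.06], "turn": 0},
  {"slide": [0, 0, 0.03], "turn": 0},
  {"slide": [0, 0, 0.025], "turn": 0},
  {"slide": [0, 0, 0], "turn": 0},
  {"slide": [0, 0, 0], "turn": 0},
])

```text
clock: 23.85
position: [0.6182, -0.1577, 0.0714]
tool_rot: [-0.0, 0.702, 0.713, -0.0]
ft_force: [-0.2, 0.6, -0.9]
gripper_width: 0.0356
finger_force: 20.0
```

No force at 0.0714, so the skirt is around the rim. I'll continue down.

apply_moves([
  {"slide": [0, 0, 0.03], "turn": 0},
  {"slide": [0, 0, 0.03], "turn": 0},
  {"slide": [0, 0, 0.02], "turn": 0},
  {"slide": [0, 0, 0], "turn": 0},
  {"slide": [0, 0, 0], "turn": 0},
])

```text
clock: 24.35
position: [0.6181, -0.1577, 0.0649]
tool_rot: [-0.0, 0.702, 0.713, -0.0]
ft_force: [-0.8, 0.1, -0.9]
gripper_width: 0.036
finger_force: 20.0
```

apply_moves([
  {"slide": [0, 0, 0.03], "turn": 0},
  {"slide": [0, 0, 0.03], "turn": 0},
  {"slide": [0, 0, 0], "turn": 0},
  {"slide": [0, 0, 0], "turn": 0},
])

```text
clock: 24.75
position: [0.6184, -0.1578, 0.0616]
tool_rot: [0.0, 0.702, 0.713, 0.0]
ft_force: [-2.3, 1.2, 9.7]
gripper_width: 0.0355
finger_force: 20.0
```

apply_moves([
  {"slide": [0, 0, -0.01], "turn": 0},
  {"slide": [0, 0, 0], "turn": 0},
  {"slide": [0, 0, 0], "turn": 0},
  {"slide": [0, 0, -0.1], "turn": 0},
  {"slide": [0, 0, -0.4], "turn": 0},
  {"slide": [0, 0, -0.55], "turn": 0},
  {"slide": [0, 0, -0.2], "turn": 0},
  {"slide": [0, 0, 0], "turn": 0},
], grip=0.0)

```text
clock: 25.55
position: [0.6205, -0.1585, 0.1647]
tool_rot: [0.003, 0.702, 0.713, 0.001]
ft_force: [-0.5, -0.5, 0.2]
gripper_width: 0.0435
finger_force: 0.0
```

apply_moves([
  {"slide": [-0.06, -0.25, 0], "turn": 0},
  {"slide": [-0.13, -0.54, 0], "turn": 0},
  {"slide": [-0.13, -0.54, 0], "turn": 0},
  {"slide": [-0.13, -0.5, 0], "turn": 0},
  {"slide": [-0.025, -0.14, 0], "turn": 0},
  {"slide": [0, 0, 0], "turn": 0},
  {"slide": [0, 0, 0], "turn": 0},
  {"slide": [0, 0, 0], "turn": 0},
])

```text
clock: 26.35
position: [0.4628, -0.1983, 0.161]
tool_rot: [0.0, 0.701, 0.713, 0.0]
ft_force: [-0.3, -0.6, 0.5]
gripper_width: 0.0443
finger_force: 0.0
```

```bash
python3 - <<'E'
from h import *
go(.4615,-.1985,.0925,0.9)
t=manip.camera('top');s=manip.camera('side')
cv2.imwrite('pics/g6.png',np.hstack([cv2.resize(t[170:275,340:415],(300,420)),cv2.resize(s[260:380,240:380],(490,420))])[:,:,::-1])
B=black(s,258,296,276,314,45);print(B[0],B[2])
E
```

```text
t 26.35 pos [ 0.4628 -0.1983  0.161 ] yaw 0.93 F [-0.3 -0.6  0.5] w 0.0443 ff 0.0 j6 -0.56
turn units 0.0004 then slide units [-0.002 -0.017  0.856] dist 0.069
[266.22857143 306.55714286] 70
```

View pics/g6.png

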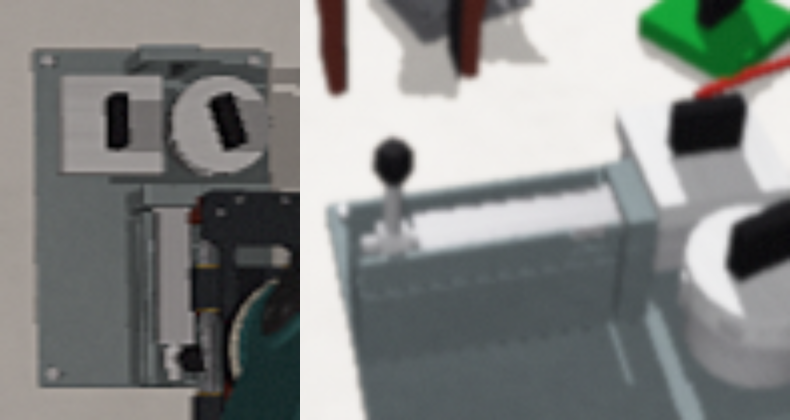

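Both lids sit flat in the carrier, and the knob stands upright between the fingers. Descending to grip it.

apply_moves([
  {"slide": [0, -0.015, 0.25], "turn": 0},
  {"slide": [0, 0, 0.35], "turn": 0},
  {"slide": [0, 0, 0.25], "turn": 0},
  {"slide": [0, 0, 0], "turn": 0},
  {"slide": [0, 0, 0], "turn": 0},
])

```text
clock: 26.95
position: [0.4605, -0.198, 0.0931]
tool_rot: [-0.0, 0.701, 0.713, -0.0]
ft_force: [-0.1, 0.2, 0.6]
gripper_width: 0.0439
finger_force: 0.0
```

apply_moves([
  {"slide": [0, 0, 0], "turn": 0},
  {"slide": [0, 0, 0], "turn": 0},
  {"slide": [0, 0, 0], "turn": 0},
  {"slide": [0, 0, 0], "turn": 0},
  {"slide": [0, 0, 0], "turn": 0},
  {"slide": [0, 0, 0], "turn": 0},
], grip=-1, newtons=15)

```text
clock: 27.55
position: [0.4605, -0.1985, 0.0936]
tool_rot: [0.001, 0.702, 0.713, 0.0]
ft_force: [0.0, 1.6, 4.5]
gripper_width: 0.0169
finger_force: 15.0
```

apply_moves([
  {"slide": [0, 0.1, 0], "turn": 0},
  {"slide": [0, 0.15, 0], "turn": 0},
  {"slide": [0, 0.15, 0], "turn": 0},
  {"slide": [0, 0.15, 0], "turn": 0},
  {"slide": [0, 0.15, 0], "turn": 0},
  {"slide": [0, 0.15, 0], "turn": 0},
  {"slide": [0, 0.1, 0], "turn": 0},
  {"slide": [0, 0, 0], "turn": 0},
], newtons=25)

```text
clock: 28.35
position: [0.5373, -0.1972, 0.0936]
tool_rot: [0.001, 0.701, 0.713, 0.0]
ft_force: [1.1, 0.7, 5.7]
gripper_width: 0.0166
finger_force: 25.0
```

apply_moves([
  {"slide": [0, 0.05, 0], "turn": 0},
  {"slide": [0, 0.05, 0], "turn": 0},
  {"slide": [0, 0.03, 0], "turn": 0},
  {"slide": [0, 0, 0], "turn": 0},
])

```text
clock: 28.75
position: [0.5452, -0.1969, 0.0935]
tool_rot: [-0.001, 0.701, 0.713, -0.001]
ft_force: [-4.4, 0.7, 10.1]
gripper_width: 0.0165
finger_force: 25.0
```

apply_moves([
  {"slide": [0, 0.025, 0], "turn": 0},
  {"slide": [0, 0.025, 0], "turn": 0},
  {"slide": [0, 0, 0], "turn": 0},
  {"slide": [0, 0, 0], "turn": 0},
])

```text
clock: 29.15
position: [0.5456, -0.1964, 0.0934]
tool_rot: [-0.003, 0.701, 0.713, -0.003]
ft_force: [-13.5, -1.9, 16.4]
gripper_width: 0.017
finger_force: 25.0
```

apply_moves([
  {"slide": [0, -0.02, 0], "turn": 0},
  {"slide": [-0.096, 0, 0.008], "turn": 0},
  {"slide": [-0.093, 0, 0.023], "turn": 0},
  {"slide": [-0.089, 0, 0.037], "turn": 0},
  {"slide": [0, 0, 0], "turn": 0},
], newtons=15)

```text
clock: 29.65
position: [0.5458, -0.2195, 0.0868]
tool_rot: [-0.002, 0.702, 0.713, -0.002]
ft_force: [-7.5, -2.4, 5.3]
gripper_width: 0.017
finger_force: 15.0
```

Following the arc with low side forces. I'll carry on down.

apply_moves([
  {"slide": [-0.081, 0, 0.051], "turn": 0},
  {"slide": [-0.071, 0, 0.063], "turn": 0},
  {"slide": [-0.061, 0, 0.074], "turn": 0},
  {"slide": [-0.049, 0, 0.083], "turn": 0},
  {"slide": [-0.038, 0, 0.101], "turn": 0},
  {"slide": [0, 0, 0], "turn": 0},
  {"slide": [0, 0, 0], "turn": 0},
])

```text
clock: 30.35
position: [0.5463, -0.2425, 0.057]
tool_rot: [-0.003, 0.701, 0.713, -0.002]
ft_force: [-6.4, -1.4, 2.4]
gripper_width: 0.0167
finger_force: 15.0
```

```bash
python3 - <<'E'
from h import *
go(.545,-.196-.0462,.0582,.9)
s=manip.sense();print(np.arctan2(-.196-s['position'][1],s['position'][2]+.019-.002-.0625))
E
```

```text
t 30.35 pos [ 0.5463 -0.2425  0.057 ] yaw 0.91 F [-6.4 -1.4  2.4] w 0.0167 ff 15.000168525148183 j6 -0.55
turn units 0.0002 then slide units [ 0.004 -0.016 -0.016] dist 0.002
1.329039903069856
```

apply_moves([
  {"slide": [0.01, 0, 0.03], "turn": 0},
  {"slide": [0, 0, 0], "turn": 0},
  {"slide": [0, 0, 0], "turn": 0},
])

```text
clock: 30.65
position: [0.5465, -0.2426, 0.0559]
tool_rot: [-0.002, 0.701, 0.713, -0.002]
ft_force: [-10.1, -2.3, 13.2]
gripper_width: 0.017
finger_force: 15.0
```

apply_moves([
  {"slide": [0, 0, 0], "turn": 0},
  {"slide": [0, 0, 0], "turn": 0},
  {"slide": [0, 0, 0], "turn": 0},
  {"slide": [0, 0, -0.15], "turn": 0},
  {"slide": [0, 0, -0.4], "turn": 0},
  {"slide": [0, 0, -0.5], "turn": 0},
  {"slide": [0, 0, -0.5], "turn": 0},
  {"slide": [0, 0, 0], "turn": 0},
], grip=-0.35)

```text
clock: 31.45
position: [0.5534, -0.2442, 0.1862]
tool_rot: [0.006, 0.701, 0.713, 0.001]
ft_force: [0.8, 0.1, 0.3]
gripper_width: 0.0283
finger_force: 0.0
```

```bash
python3 - <<'E'
from h import *
go(.545,-.24,.15,.9)
s=manip.camera('side')
for c in((.5453,-.2422,.0753),(.5453,-.196,.1105)):
    p=proj('side',c).round().astype(int);print(p);print(s[p[1]-12:p[1]+13:3,p[0]-18:p[0]+19:3].max(2))
E
```

```text
t 31.45 pos [ 0.5534 -0.2442  0.1862] yaw 0.92 F [0.8 0.1 0.3] w 0.0283 ff 0.0 j6 -0.55
turn units 0.0002 then slide units [ 0.054 -0.104  0.453] dist 0.037
[329 337]
[[127 135 146 181 207 103 108  94  94  94  99 131 128]
 [102  97  98 118 208 158  94  78  93  94 100 129 131]
 [ 93  94 103 113 158 126  53  74  99  91  99 129 127]
 [ 95  94  96  96  55  29  29  29  87  90 108 126 129]
 [ 99  96  91  90  34  25  27  20  64  90 101 110  99]
 [ 89  91  90  92  58  21  19  19  73  88  90  97  95]
 [ 89  89  89  93  90  49  25  46  87  91  95  95  96]
 [ 89  91  88  88  91  91  78  87  88  92 106  96  99]
 [ 92  90  92  91  90  89  86  90  89 105 152 100  97]]
[322 298]
[[240 242 242 241 242 243 243 240 109 148 242 243 244]
 [242 243 243 244 244 244 243 244 241 243 243 242 242]
 [243 242 242 242 243 244 243 242 241 231 241 241 241]
 [242 241 241 243 242 244 243 243 240 166 241 240 239]
 [243 244 242 242 242 243 243 243 243 149 231 241 240]
 [242 242 241 242 242 243 243 244 244 198 178 241 240]
 [242 242 243 243 242 242 243 244 242 187 135 236 240]
 [243 242 240 241 233 226 208 188 167 165 159 190 240]
 [192 168 153 135 118 107 101 135 136 166 161 152 234]]
```

The knob's dark blob sits at the predicted handle-down position, about (328,337). Handing in.

```bash
python3 -c "
from station import manip
print(manip.finish_job())"
```

```text
the job is handed in; nothing more can be done
None
```

I handed the job in at 31.5 s with both lids fully down on their pots, the bolt home and its handle down in the notch, judging by forces and camera checks; the judge's result was not shown.

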